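# Shut the falafel press and click its latch over

### The job

Swing the open upper half of the falafel press down until the two halves meet fully edge to edge, then turn the red latch knob clockwise past its detent so that it clicks over and locks. Let go, and leave the bowl, sauce bottle, carton and steel pan standing where they are.

Things in the scene. Friction and masses are not known exactly. Their poses are not given: they have to be found in the camera images.
- press: Clamshell falafel press fixed to the counter. Lower half: dark steel, 160 mm (its x) by 220 mm (its y), 60 mm high. Origin: centre of its underside, on the counter. Its +x points to the hinge side, -x to the front, +z up; yaw within 0.5 rad of the world's. On its front a 55 mm high pedestal (x -134 to -80 mm, y -56 to 24 mm) carries the red latch knob.
- press_lid (a joint): Angle of the upper half (aluminium shell, 160 by 220 mm, 36 mm thick, about 0.45 kg): 0 = closed, rims meeting 60 mm above the counter; grows as it opens, to 1.5 rad (nearly upright). Stiff hinge along the press's y through lid_hinge: it stays where it is left and needs about 0.6 N m to push down. If the latch is turned first, its tongue under the lid's front lip holds the lid off.
- lid_hinge (a point): Middle of the hinge line, 80 mm to the press's +x from its centre and 60 mm above the counter.
- lid_handle (a point): Middle of the upper half's black round handle bar: 18 mm diameter, 130 mm long, along the press's y, on two posts 55 mm either side (gap of 25 mm under the bar), 148 mm from the hinge line. Lid closed: 50 mm to -x of the press's centre, 130 mm above the counter. Lid open: it stands out on the lid's far (+x) side; pull it towards the press's -x, then press down on it.
- latch (a joint): Angle of the red latch knob about a vertical axis, growing clockwise from above: 0 = open (stop), lever to the press's -x (straight out in front); 1.57 = locked (stop), lever to the press's +y, tongue over the lid's lip. Sprung detent: turning takes about 0.4 N m early on, easing to none at 0.79 rad (45 degrees); let go before that it springs back to 0, beyond that it snaps on to 1.57 by itself.
- latch_axis (a point): Point on the knob's axis at the middle of the lever's height: 118 mm to the press's -x from its centre, 92 mm above the counter.
- latch_tip (a point): Outer end of the red lever, 68 mm from the axis, 92 mm above the counter. The lever is a straight bar 12 mm thick and 24 mm high (80 to 104 mm above the counter) on a round hub of 38 mm diameter (87 to 106 mm above the counter). Beyond the pedestal nothing is under it: it can be pushed sideways with the fingertips.
- plunger_tip (a point): Outer end of the yellow detent plunger (10 mm diameter), 78 mm above the counter, in a steel housing (top at 89 mm) on the pedestal, 34 to 52 mm to the press's -y of the knob's axis. It stands out 5 mm beyond the housing at rest, about 11 mm midway through the knob's turn, and springs back in when the knob clicks over.
- bowl: Blue ceramic bowl of falafel, 150 mm wide, 90 mm high over the heap; origin at the centre of its underside. Bystander.
- sauce: Red sauce bottle, 60 mm diameter, 150 mm high; origin at the centre of its underside. Bystander.
- carton: White carton with a black band, 60 by 90 by 120 mm high; origin at the centre of its underside. Bystander.
- pan: Open steel pan, 100 by 140 by 50 mm high; origin at the centre of its underside. Bystander.

How it is judged:
By the outcome, as a careful person would: the job done as asked, in the order asked, and still so for the second after the job is handed in, with the robot touching nothing.
It also fails if it takes over 48 s, if anything falls off the work surface, if the arm or the gripper's body presses on something with over 40 N, if the wrist force passes 120 N, or if a joint passes its speed limit or range.

### The arm

A 6-joint arm with a two-finger parallel gripper is mounted at the origin on the work surface. World frame = base frame: x ahead of the robot, y to its left, z up, the work surface at z = 0. Lengths are in m, angles in rad, forces in N, time in s.
With the tool pointing down it reaches from about 0.35 to 0.775 m from the base axis. Payload 7.3 kg.
Tool frame: the origin (TCP) lies midway between the tips of the shut fingers; the grasp point (between the pads) lies 19 mm behind it (robot.grip_depth is the z of the grasp point in the tool frame, in m); z points along the fingers, y is the line along which they close (so a half turn about z gives the same grasp; the last joint's range is limited). The gripper opens to 92 mm and grips with 3 to 60 N. Pads are 19 mm wide; open, the fingers measure 130 mm over their backs; the gripper's body (75 mm by 190 mm) begins 47 mm behind the grasp point.
Start: joints at [-0.146, 0.342, 1.524, -0, 1.275, -0.146], TCP at [0.525, 0, 0.192] pointing down, gripper open.
Joint ranges: [-2.53, 2.53], [-0.77, 2.02], [0.04, 2.7], [-1, 4.14], [0.28, 2.66], [-3.11, 3.11]. Speed limits (rad/s): [2.57, 2.57, 3.14, 3.14, 3.14, 3.14].

### API

Orientations are given as [roll, pitch, yaw] about the fixed x, y, z axes, in that order (R = Rz(yaw) Ry(pitch) Rx(roll)).
In Python, from cell import robot, viewer gives the robot as it stands.
- The arm moves only by the tool step_arm, never from a script. Its argument "increments" is a list of rows, each an object with "delta_pos": the shift along the tool's x, y, z in cm, a list of three; "dr": the turn, a rotation vector about the tool's x, y, z in degrees, a list of three; "fingers": the closure, from -1 (fully open) to 1 (shut), so that 0 is half open. In form: [{"delta_pos": [tx, ty, tz], "dr": [wx, wy, wz], "fingers": fingers}, ...]. A call has exactly 5 rows; each row is the pose to reach, as a shift and turn from the pose commanded when the call began, along the tool's axes at that moment; what a row does not reach only later rows make up. A row lasts 1/8 s, in which the tool goes at most 62.5 mm and 10.7 degrees, less where a joint would pass 70% of its speed; a pose out of reach is approached as far as the arm can. A call with a gripper value outside its range is refused whole. The fingers move at their own pace and stop on an object; "newtons" is the grip in N (left out, the last holds). Time passes only in rows, so rows that repeat a pose let the fingers close, or fill a call up. It gives the time, the measured TCP pose, the force, the opening and the grip force at its end, in the units of the state.
- robot.observe(): the state, without advancing time (a new reading comes with each control period).
- viewer.read_camera(name): name is "scene" or "side" or "wrist"; returns the picture (420x560x3 uint8, red, green, blue); there is no depth.
- viewer.camera_params(name): a dict with "K" (3x3 intrinsics, pixels), "k1" (the pictures are not rectified: a ray, as slopes to the right and down, at radius r is drawn at 1 + k1 r^2 times it, then the intrinsics apply), "T" (4x4, takes a point from camera to world coordinates). Camera axes: x right, y down, z forward; pixel columns grow to the right and rows downward; lengths in m; the calibration is good to about 2 mm. A picture is of the moment at which its call begins: read the wrist's pose just before it. camera_params takes no time and is no camera call; for the wrist camera it gives the pose at the moment of the call.
- robot.hand_in(): hands the job in; it is judged then, once.
The state is a dict: "time": time; "qpos": joint angles; "qvel": joint speeds; "joint_efforts": joint torques, N m; "tool_pos": TCP position; "tool_rot": TCP orientation; "contact_force": force on the tool from outside, world axes, zero at the start; "torque": the same for the moment, N m; "opening": finger opening in m; "grip_force": force on a finger pad.
Only numpy, scipy, OpenCV 4.12 (cv2) and the standard library are available. Lean on these libraries where they do the work, as an engineer would, in place of code of your own. Each camera call takes 0.05 s, during which the arm holds its last target. There are 200 camera calls.

## Working session

There is one attempt and no reset: what is moved stays moved. The work goes in short steps, Python scripts to look and compute and a tool call to move; the robot and the scene stay as the last step left them, time stands still between calls to the robot, and variables do not carry over. Pictures are saved under pics/ and viewed, at most 10 in all, crops included, and the job is handed in when it is done.

Besides the shell and the picture viewer there is one more tool, called as a command line: name --argument value ..., lists and objects as JSON in quotes. step_arm: Moves the arm, as the interface text tells. Its arguments: {"type":"object","properties":{"increments":{"type":"array"},"newtons":{"type":"number"}},"required":["increments"]}

```bash
mkdir -p pics; ls
python3 - <<'E'
from cell import robot, viewer
import cv2
print(robot.observe())
for n in ("scene","side"):
    im=viewer.read_camera(n); cv2.imwrite(f"pics/{n}0.png",im[:,:,::-1]); p=viewer.camera_params(n); print(n,p)
E
```

```text
pics
{'time': 0.0, 'qpos': array([-1.45991179e-01,  3.42732438e-01,  1.52502504e+00, -1.50571423e-05,
        1.27542659e+00, -1.46037800e-01]), 'qvel': array([-1.79127514e-03,  4.42602020e-04,  4.19240010e-04, -7.46464431e-04,
       -2.32632270e-05, -7.65659769e-05]), 'joint_efforts': array([ 7.61924657e-04, -4.31245601e+01, -2.44219762e+01,  7.17750052e-02,
        5.59406646e-02, -1.04314388e-04]), 'tool_pos': array([5.24524061e-01, 9.17295290e-05, 1.91037182e-01]), 'tool_rot': array([-3.14001608e+00, -2.17337235e-04,  1.57084717e+00]), 'contact_force': array([0.66863971, 0.02044858, 0.12237373]), 'torque': array([ 0.00301206, -0.02842082, -0.04388423]), 'grip_force': 0.0, 'opening': 0.09187431109071104}
scene {'K': array([[456.74450084,   0.        , 279.86715576],
       [  0.        , 456.74450084, 202.50797506],
       [  0.        ,   0.        ,   1.        ]]), 'k1': -0.03891603301732233, 'T': array([[-0.67150843,  0.58783747, -0.45113583,  0.9960901 ],
       [ 0.74097837,  0.52839046, -0.41443284,  0.42285533],
       [-0.00524328, -0.61257704, -0.7903935 ,  0.88848876],
       [ 0.        ,  0.        ,  0.        ,  1.        ]])}
side {'K': array([[513.37305979,   0.        , 285.04613902],
       [  0.        , 513.37305979, 210.78418893],
       [  0.        ,   0.        ,   1.        ]]), 'k1': -0.05060096626974854, 'T': array([[ 0.95676094, -0.16539235,  0.23927781,  0.2911739 ],
       [-0.29079984, -0.52512631,  0.79979861, -0.80613382],
       [-0.00662949, -0.83479802, -0.55051641,  0.65442045],
       [ 0.        ,  0.        ,  0.        ,  1.        ]])}
```

View pics/scene0.png

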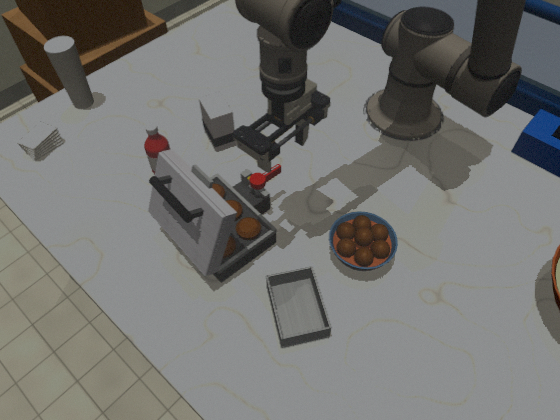

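View pics/side0.png

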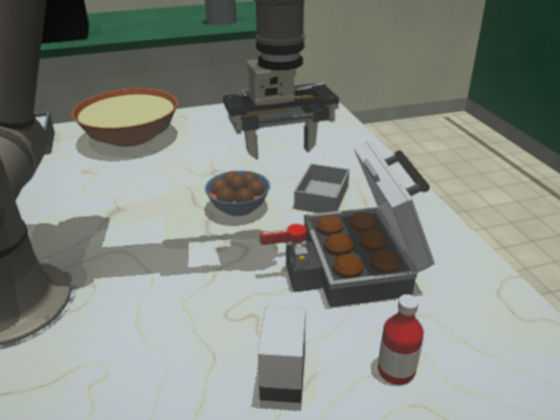

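The scene view shows the press around (215,220), with its lid open and the handle at (175,198). The knob is at (258,180) with its lever tip at (280,169). In the side view, the lever tip is at (262,239) and the handle runs (395,158)-(425,186). I'll zoom in on both for keypoints.

Run:
```python
import cv2
for n,(x,y,w,h) in {"scene":(140,140,160,150),"side":(245,140,195,165)}.items():
    s=4 if n=="scene" else 3.6
    c=cv2.imread(f"pics/{n}0.png")[y:y+h,x:x+w]
    c=cv2.convertScaleAbs(c,alpha=1.3,beta=25); c=cv2.resize(c,None,fx=s,fy=s,interpolation=cv2.INTER_CUBIC)
    for k in range(0,max(w,h),10):
        if k<w: cv2.line(c,(int(k*s),0),(int(k*s),6 if k%50 else 14),(0,0,255),1); 
        if k<h: cv2.line(c,(0,int(k*s)),(6 if k%50 else 14,int(k*s)),(0,0,255),1)
    cv2.imwrite(f"pics/{n}0c.png",c)
```

```text
(no output)
```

View pics/scene0c.png

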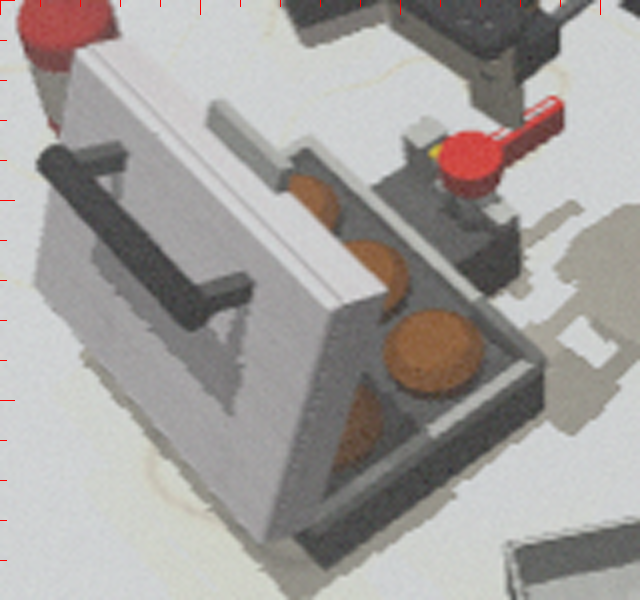

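View pics/side0c.png

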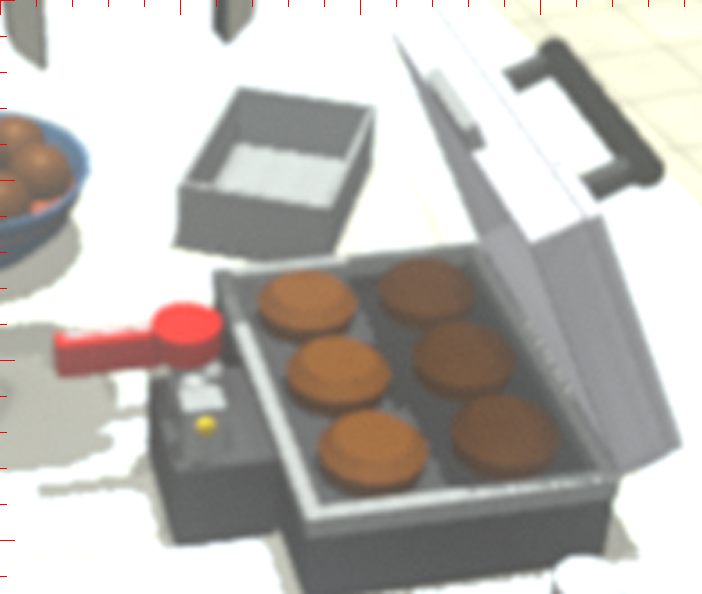

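Keypoints read from the crops include the hub, lever tip, rim corners, handle ends and lid corners. Next is a joint fit of the press pose and lid angle.

```bash
cat > h.py <<'E'
import numpy as np, cv2
from cell import viewer
from scipy.spatial.transform import Rotation as R
def proj(n,P,p=None):
    p=p or viewer.camera_params(n); T=p["T"]; q=(np.atleast_2d(P)-T[:3,3])@T[:3,:3]
    s=q[:,:2]/q[:,2:]; s=s*(1+p["k1"]*(s**2).sum(1,keepdims=True)); K=p["K"]
    return s*[K[0,0],K[1,1]]+K[:2,2]
def lid(pt,a):  # closed pt rel hinge (x,y,z) mm
    x,y,z=pt; c,s=np.cos(a),np.sin(a); return [80+x*c+z*s, y, 60-x*s+z*c]
def W(P,v): # press mm->world m
    c,s=np.cos(v[2]),np.sin(v[2]); P=np.atleast_2d(P)/1000
    return np.c_[v[0]+c*P[:,0]-s*P[:,1], v[1]+s*P[:,0]+c*P[:,1], P[:,2]]
E
python3 - <<'E'
from h import *
from scipy.optimize import least_squares
L=lambda *p:(lambda a:lid(p,a)); F=lambda *p:(lambda a:list(p))
obs={"scene":[(F(-118,0,106),258,179.25),(F(-186,0,92),280.25,168),(F(-80,110,60),276.25,230.5),(F(-80,-110,60),217,174.5),
 (L(-130,65,70),188,218),(L(-130,-65,70),153.75,180),(L(-160,110,36),223.75,216.25),(L(-160,110,0),236.25,213),(L(-160,-110,36),158.75,152)],
"side":[(F(-118,0,106),297.2,229.4),(F(-186,0,92),260.8,238.6),(F(-80,-110,60),331.1,283.1),(F(80,-110,60),415.8,273.3),(F(-80,110,60),304.7,215.6),
 (L(-130,-65,70),425.6,187.8),(L(-130,65,70),399.2,154.4),(L(-160,-110,36),411.7,199.7),(L(-160,-110,0),392.2,206.7),(L(-160,110,0),354.7,149.7),(F(-118,-57,78),301.9,257.8)]}
prm={n:viewer.camera_params(n) for n in obs}
def res(v):
    return np.concatenate([(proj(n,W([f(v[3]) for f,_,_ in o],v),prm[n])-[[a,b] for _,a,b in o]).ravel() for n,o in obs.items()])
r=least_squares(res,[.6,-.25,0,1.2],loss="soft_l1",f_scale=1.0)
print(r.x); print(res(r.x).reshape(-1,2).round(1).tolist())
v=r.x
for n,P in dict(axis=(-118,0,92),tip=(-186,0,92),handle=lid((-130,0,70),v[3]),hend=lid((-130,65,70),v[3]),hinge=(80,0,60),closedhandle=(-50,0,130)).items(): print(n,W(P,v).round(4))
np.save("v.npy",v)
E
```

```text
[ 0.65067487 -0.08593504 -0.12629617  1.1480815 ]
[[-0.9, -0.4], [-0.2, 0.3], [-0.2, -0.6], [0.3, -1.5], [0.6, 1.4], [-1.7, -1.1], [-2.5, 1.4], [0.2, -0.0], [-1.1, -0.7], [-0.3, -1.4], [-0.2, -0.7], [-1.0, 0.4], [1.8, -0.5], [0.1, -1.5], [-0.4, 0.6], [-0.8, -0.6], [0.2, -1.8], [-0.9, 0.9], [-1.5, -2.5], [0.8, 1.1]]
axis [[ 0.5336 -0.0711  0.092 ]]
tip [[ 0.4662 -0.0625  0.092 ]]
handle [[ 0.7405 -0.0973  0.2073]]
hend [[ 0.7486 -0.0329  0.2073]]
hinge [[ 0.73  -0.096  0.06 ]]
closedhandle [[ 0.6011 -0.0796  0.13  ]]
```

```bash
cat >> h.py <<'E'
v=np.load("v.npy") if __import__("os").path.exists("v.npy") else None
def goto(P,tilt,s=1,C=None,yaw=0):
    """tip at press-mm P, fingers tilted (deg) outward to press +x, tool y = s*press y. Prints the row; C=(pos,rpy) commanded pose"""
    from cell import robot
    o=robot.observe(); pos,rpy=C if C else (o["tool_pos"],o["tool_rot"])
    R0=R.from_euler("xyz",rpy); t=np.radians(tilt)
    Rp=R.from_euler("z",v[2]+np.radians(yaw)).as_matrix(); z=Rp@[np.sin(t),0,-np.cos(t)]; y=s*Rp[:,1]
    R1=R.from_matrix(np.c_[np.cross(y,z),y,z]); w=W(P,v)[0]
    d=R0.inv().apply(w-pos)*100; r=(R0.inv()*R1).as_rotvec(degrees=True)
    print("P",np.round(P),"world",w.round(3),"delta",d.round(2).tolist(),"dr",r.round(1).tolist(), "rpy",R1.as_euler("xyz").round(4).tolist())
    return w,R1.as_euler("xyz")
def press(pos): c,s=np.cos(v[2]),np.sin(v[2]); d=np.array(pos)-[v[0],v[1],0]; return np.array([c*d[0]+s*d[1],-s*d[0]+c*d[1],d[2]])*1000
E
python3 - <<'E'
from h import *
b=np.array(lid((-130,0,70),v[3])); print(b)
for s in (1,-1):
    a=goto((0,0,275),20,s); goto(b+[35,0,55],20,s,a); goto(b+[31,0,-10],20,s,a)
E
```

```text
[ 90.50758291   0.         207.27386293]
P [  0   0 275] world [ 0.651 -0.086  0.275] delta [-8.6, 12.6, -8.41] dr [-14.5, -16.4, -81.8] rpy [3.1416, 0.3491, 3.0153]
P [126.   0. 262.] world [ 0.775 -0.102  0.262] delta [-11.36, 0.0, 5.49] dr [0.0, 0.0, -0.0] rpy [3.1416, 0.3491, 3.0153]
P [122.   0. 197.] world [ 0.771 -0.101  0.197] delta [-8.76, 0.0, 11.46] dr [0.0, 0.0, -0.0] rpy [3.1416, 0.3491, 3.0153]
P [  0   0 275] world [ 0.651 -0.086  0.275] delta [-8.6, 12.6, -8.41] dr [-17.0, 15.0, 96.1] rpy [3.1416, -0.3491, -0.1263]
P [126.   0. 262.] world [ 0.775 -0.102  0.262] delta [11.36, -0.0, 5.49] dr [0.0, -0.0, -0.0] rpy [3.1416, -0.3491, -0.1263]
P [122.   0. 197.] world [ 0.771 -0.101  0.197] delta [8.76, -0.0, 11.46] dr [0.0, -0.0, -0.0] rpy [3.1416, -0.3491, -0.1263]
```

step_arm --increments '[{"delta_pos": [-1,2,-4],"dr": [-1.9,-2.1,-10.4],"fingers": 1},{"delta_pos": [-3,4,-8.4],"dr": [-3.7,-4.2,-20.8],"fingers": 1},{"delta_pos": [-5,7,-8.4],"dr": [-5.5,-6.3,-31.2],"fingers": 1},{"delta_pos": [-7,10,-8.4],"dr": [-7.3,-8.2,-41],"fingers": 1},{"delta_pos": [-8.6,12.6,-8.4],"dr": [-9.1,-10.3,-51.2],"fingers": 1}]' --newtons 30

```text
time: 0.72
tool_pos: [0.6518, -0.0866, 0.2751]
tool_rot: [3.079, 0.224, 2.467]
contact_force: [-0.9, 0.1, -0.1]
opening: 0.0464
grip_force: 0.0
```

Run:
```python
from h import *
b=np.array(lid((-130,0,70),v[3]))
goto((10,0,275),20);
```

```text
P [ 10   0 275] world [ 0.661 -0.087  0.275] delta [-0.71, 0.49, 0.21] dr [-5.4, -6.0, -30.3] rpy [3.1416, 0.3491, 3.0153]
```

step_arm --increments '[{"delta_pos": [-0.2,0.1,0],"dr": [-1.8,-2,-10.1],"fingers": 1},{"delta_pos": [-0.4,0.3,0.1],"dr": [-3.6,-4,-20.2],"fingers": 1},{"delta_pos": [-0.7,0.5,0.2],"dr": [-5.4,-6,-30.3],"fingers": 1},{"delta_pos": [-0.7,0.5,0.2],"dr": [-5.4,-6,-30.3],"fingers": 1},{"delta_pos": [-0.7,0.5,0.2],"dr": [-5.4,-6,-30.3],"fingers": 1}]'

```text
time: 1.35
tool_pos: [0.6598, -0.0865, 0.2755]
tool_rot: [3.138, 0.348, 3.005]
contact_force: [0.1, 0.2, -0.8]
opening: 0.0009
grip_force: 0.0
```

Run:
```python
from h import *
from cell import robot
o=robot.observe(); print(o["qpos"].round(2),o["opening"],press(o["tool_pos"]))
b=np.array(lid((-130,0,70),v[3]))
a=goto(b+[36,0,58],20); goto(b+[31,0,-10],20)
```

```text
[-0.27  0.34  1.35  0.05  1.1  -1.72] 0.0009144658578379912 [  9.09871288   0.57345416 275.54521447]
P [127.   0. 265.] world [ 0.776 -0.102  0.265] delta [-10.69, 0.05, 4.97] dr [-0.0, -0.1, -0.6] rpy [3.1416, 0.3491, 3.0153]
P [122.   0. 197.] world [ 0.771 -0.101  0.197] delta [-7.9, 0.02, 11.19] dr [-0.0, -0.1, -0.6] rpy [3.1416, 0.3491, 3.0153]
```

step_arm --increments '[{"delta_pos": [-4,0,1.6],"dr": [0,0,-0.6],"fingers": 1},{"delta_pos": [-8,0,3.5],"dr": [0,0,-0.6],"fingers": 1},{"delta_pos": [-10.7,0,5],"dr": [0,0,-0.6],"fingers": 1},{"delta_pos": [-10.7,0,5],"dr": [0,0,-0.6],"fingers": 1},{"delta_pos": [-10.7,0,5],"dr": [0,0,-0.6],"fingers": 1}]'

```text
time: 1.98
tool_pos: [0.7761, -0.1016, 0.2649]
tool_rot: [-3.141, 0.348, 3.019]
contact_force: [-0.2, 0.2, 0.7]
opening: 0.0003
grip_force: 0.0
```

Run:
```python
from h import *
from cell import robot
o=robot.observe(); print(o["qpos"].round(2),press(o["tool_pos"]))
b=np.array(lid((-130,0,70),v[3]))
goto(b+[31,0,-10],20)
```

```text
[-0.25  0.58  0.99  0.04  1.22 -1.7 ] [1.26373801e+02 2.35673572e-01 2.64918621e+02]
P [122.   0. 197.] world [ 0.771 -0.101  0.197] delta [2.76, -0.02, 6.19] dr [0.0, -0.1, 0.2] rpy [3.1416, 0.3491, 3.0153]
```

step_arm --increments '[{"delta_pos": [0.3,0,2.2],"dr": [0,0,0],"fingers": 1},{"delta_pos": [0.7,0,4.4],"dr": [0,0,0],"fingers": 1},{"delta_pos": [1.2,0,6.2],"dr": [0,0,0],"fingers": 1},{"delta_pos": [2.2,0,6.2],"dr": [0,0,0],"fingers": 1},{"delta_pos": [2.8,0,6.2],"dr": [0,0,0],"fingers": 1}]'

```text
time: 2.6
tool_pos: [0.7705, -0.1013, 0.1982]
tool_rot: [-3.14, 0.349, 3.019]
contact_force: [-0.1, -0.0, 0.1]
opening: 0.0003
grip_force: 0.0
```

Run:
```python
from h import *
from cell import robot
import cv2
o=robot.observe(); print(o["qpos"].round(2),press(o["tool_pos"]))
im=viewer.read_camera("side")[90:330,200:480]; cv2.imwrite("pics/side1.png",cv2.resize(im[:,:,::-1],None,fx=2.5,fy=2.5))
```

```text
[-0.25  0.6   1.14  0.05  1.05 -1.71] [ 1.20781749e+02 -1.04855609e-01  1.98242918e+02]
```

View pics/side1.png

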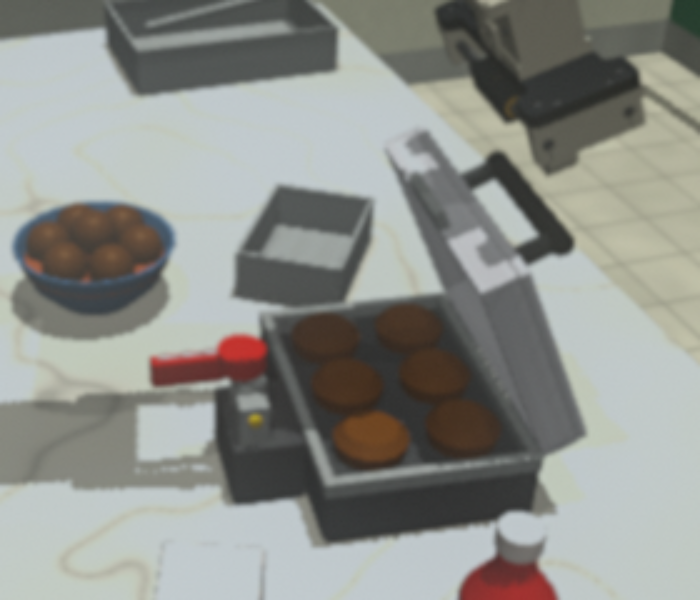

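Run:
```python
from h import *
from cell import robot
o=robot.observe(); p=o["tool_pos"]
print(proj("side",[p, W(lid((-130,0,70),v[3]),v)[0]]), proj("scene",[p, W(lid((-130,0,70),v[3]),v)[0]]))
import cv2
im=viewer.read_camera("scene")[110:290,120:330]; cv2.imwrite("pics/scene1.png",cv2.resize(im[:,:,::-1],None,fx=3.3,fy=3.3))
```

```text
[[426.01213701 173.03939107]
 [411.04601716 170.07842224]] [[157.15376615 209.41760048]
 [169.66943958 198.40074974]]
```

View pics/scene1.png

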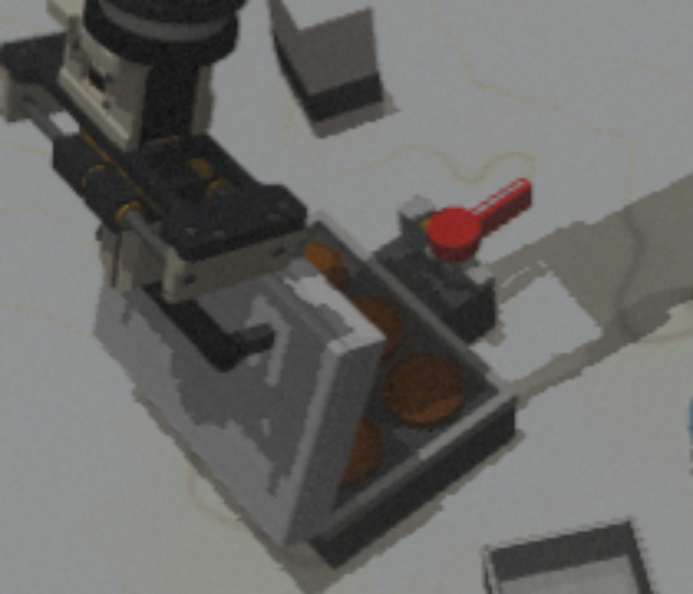

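Run:
```python
from h import *
from cell import robot
for n in("side","scene"): print(proj(n,[[.5245,y,z] for y,z in((0,.191),(0,.21),(0,.23))]+[[.4785,0,.191],[.5705,0,.191]]).round(0).tolist())
o=robot.observe(); p=o["tool_pos"]; A=R.from_euler("xyz",o["tool_rot"]).as_matrix(); print(o["time"],p,o["qpos"].round(3),o["opening"])
pts=[p+A@np.array(q)/1000 for q in((0,0,0),(0,0,-20),(0,19,-5),(0,-19,-5),(0,0,-66),(37,95,-66),(37,-95,-66),(-37,95,-66),(-37,-95,-66))]
for n in("side","scene"): print(n,proj(n,pts).round(0).tolist())
```

```text
[[281.0, 170.0], [281.0, 161.0], [280.0, 152.0], [257.0, 174.0], [304.0, 167.0]]
[[283.0, 167.0], [283.0, 161.0], [283.0, 154.0], [298.0, 155.0], [268.0, 179.0]]
2.7 [ 0.7707268  -0.10129813  0.19860733] [-0.248  0.6    1.142  0.048  1.053 -1.713] 7.78339568062851e-05
side [[426.0, 173.0], [424.0, 164.0], [422.0, 166.0], [430.0, 176.0], [419.0, 143.0], [382.0, 129.0], [421.0, 178.0], [418.0, 114.0], [464.0, 160.0]]
scene [[157.0, 209.0], [158.0, 202.0], [162.0, 214.0], [152.0, 201.0], [160.0, 182.0], [207.0, 208.0], [151.0, 150.0], [171.0, 221.0], [116.0, 158.0]]
```

Run:
```python
from h import *
from cell import robot
import cv2
o=robot.observe(); prm=viewer.camera_params("wrist"); im=viewer.read_camera("wrist")[:,:,::-1].copy()
p=o["tool_pos"]; A=R.from_euler("xyz",o["tool_rot"]).as_matrix()
print(A.T@(prm["T"][:3,3]-p), (A.T@prm["T"][:3,:3]).round(2).tolist())
a=v[3]
pts=[W(q,v)[0] for q in [(-118,0,106),(-186,0,92),(-80,110,60),(-80,-110,60)]+[lid(q,a) for q in((-130,65,70),(-130,-65,70),(-160,110,36),(-160,-110,36))]]
tp=[p, p+A@[0,0,-.034]]
for q in proj("wrist",pts,prm): cv2.circle(im,tuple(int(x) for x in q),4,(0,255,0),1)
for q in proj("wrist",tp,prm): cv2.circle(im,tuple(int(x) for x in q),5,(255,0,255),2)
print(proj("wrist",pts+tp,prm).round(0).tolist())
cv2.imwrite("pics/wrist1.png",im)
```

```text
[ 0.08235143  0.00063253 -0.19358606] [[0.0, -0.95, -0.3], [1.0, 0.0, 0.0], [-0.0, -0.3, 0.95]]
[[280.0, -265.0], [281.0, -496.0], [443.0, -124.0], [115.0, -126.0], [384.0, 211.0], [171.0, 210.0], [501.0, 159.0], [54.0, 157.0], [278.0, 237.0], [277.0, 260.0]]
```

View pics/wrist1.png

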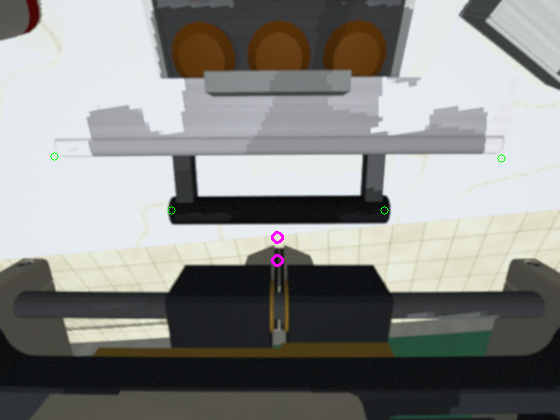

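The wrist view overlay shows the handle matching the fitted pose, at (171,210)-(384,210). The visible fingertips end about 30 mm short of the TCP, so I'll hook about 20 mm deeper before pulling.

```bash
cat >> h.py <<'E'
def tip(a,t,along=42,off=18.5):
    r=np.radians(t); d=np.array([np.sin(r),0,-np.cos(r)]); n=np.array([np.cos(r),0,np.sin(r)])
    return np.array(lid((-130,0,70),a))+along*d+off*n
E
python3 - <<'E'
from h import *
from cell import robot
print(robot.grip_depth)
a=v[3]; g=goto(tip(a,20,42,26),20)
g=goto(tip(a,20,42,26),20)
print("then")
for aa,t in ((1.1,20),(1.05,20),(1.0,22),(.95,22),(.9,22)): goto(tip(aa,t),t,1,g)
E
```

```text
-0.0188
P [129.   0. 177.] world [ 0.779 -0.102  0.177] delta [0.02, 0.02, 2.34] dr [-0.0, 0.1, 0.2] rpy [3.1416, 0.3491, 3.0153]
P [129.   0. 177.] world [ 0.779 -0.102  0.177] delta [0.02, 0.02, 2.34] dr [-0.0, 0.1, 0.2] rpy [3.1416, 0.3491, 3.0153]
then
P [115.   0. 174.] world [ 0.765 -0.1    0.174] delta [1.4, -0.0, -0.27] dr [0.0, 0.0, -0.0] rpy [3.1416, 0.3491, 3.0153]
P [108.   0. 174.] world [ 0.758 -0.1    0.174] delta [2.1, -0.0, -0.53] dr [0.0, 0.0, -0.0] rpy [3.1416, 0.3491, 3.0153]
P [102.   0. 175.] world [ 0.751 -0.099  0.175] delta [2.66, -0.0, -0.81] dr [0.0, -2.0, -0.0] rpy [3.1416, 0.384, 3.0153]
P [ 94.   0. 174.] world [ 0.744 -0.098  0.174] delta [3.38, -0.0, -0.99] dr [0.0, -2.0, -0.0] rpy [3.1416, 0.384, 3.0153]
P [ 87.   0. 173.] world [ 0.737 -0.097  0.173] delta [4.1, -0.0, -1.13] dr [0.0, -2.0, -0.0] rpy [3.1416, 0.384, 3.0153]
```

step_arm --increments '[{"delta_pos": [0,0,0.8],"dr": [0,0,0],"fingers": 1},{"delta_pos": [0,0,1.6],"dr": [0,0,0],"fingers": 1},{"delta_pos": [0,0,2.3],"dr": [0,0,0],"fingers": 1},{"delta_pos": [0.4,0,2.3],"dr": [0,0,0],"fingers": 1},{"delta_pos": [0.8,0,2.3],"dr": [0,0,0],"fingers": 1}]'

```text
time: 3.38
tool_pos: [0.7717, -0.1015, 0.173]
tool_rot: [-3.14, 0.349, 3.02]
contact_force: [2.7, -0.2, -0.2]
opening: 0.0007
grip_force: 1.7
```

step_arm --increments '[{"delta_pos": [0.3,0,-0.1],"dr": [0,0,0],"fingers": 1},{"delta_pos": [0.6,0,-0.2],"dr": [0,0,0],"fingers": 1},{"delta_pos": [1.2,0,-0.4],"dr": [0,-1,0],"fingers": 1},{"delta_pos": [1.8,0,-0.7],"dr": [0,-2,0],"fingers": 1},{"delta_pos": [2.5,0,-0.9],"dr": [0,-2,0],"fingers": 1}]'

```text
time: 4.0
tool_pos: [0.7459, -0.0986, 0.175]
tool_rot: [-3.14, 0.387, 3.02]
contact_force: [3.3, -1.1, 6.0]
opening: 0.0001
grip_force: 2.3
```

Run:
```python
from h import *
from cell import robot
import cv2
o=robot.observe(); print(o["qpos"].round(2),press(o["tool_pos"]), o["contact_force"])
im=viewer.read_camera("side")[90:330,200:480]; cv2.imwrite("pics/side2.png",cv2.resize(im[:,:,::-1],None,fx=2.5,fy=2.5))
```

```text
[-0.26  0.55  1.31  0.06  0.9  -1.73] [ 96.07959669  -0.56050361 175.0238651 ] [ 3.27041163 -1.0710252   5.96133193]
```

View pics/side2.png

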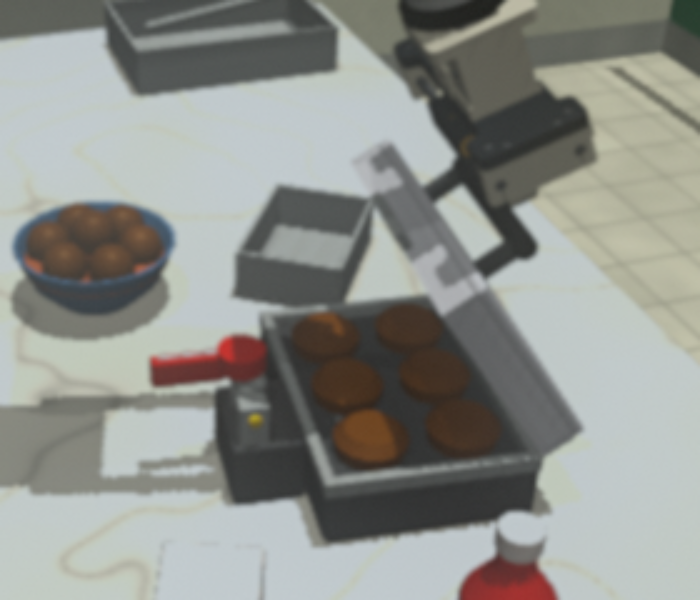

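The lid is following: its top edge has moved to crop (365,160)-(480,280), with about 7 N of contact. I'll continue along the arc.

Run:
```python
from h import *
print([ (a,tip(a,22).round(0)) for a in (1,.95)])
for aa,t in ((.9,24),(.8,26),(.7,28),(.6,31),(.5,34)): goto(tip(aa,t),t)
print("next"); C=(W(tip(.5,34),v)[0],goto(tip(.5,34),34)[1])
for aa,t in ((.4,37),(.32,40),(.24,43),(.16,46),(.1,48)): goto(tip(aa,t),t,1,C)
```

```text
[(1, array([102.,   0., 175.])), (0.95, array([ 94.,   0., 174.]))]
P [ 88.   0. 175.] world [ 0.738 -0.097  0.175] delta [0.67, 0.05, -0.25] dr [-0.0, -1.9, 0.2] rpy [3.1416, 0.4189, 3.0153]
P [ 75.   0. 172.] world [ 0.725 -0.095  0.172] delta [1.98, 0.06, -0.56] dr [-0.0, -3.9, 0.2] rpy [3.1416, 0.4538, 3.0153]
P [ 62.   0. 169.] world [ 0.712 -0.094  0.169] delta [3.31, 0.06, -0.72] dr [0.0, -5.9, 0.2] rpy [3.1416, 0.4887, 3.0153]
P [ 50.   0. 165.] world [ 0.7   -0.092  0.165] delta [4.58, 0.07, -0.79] dr [0.0, -8.9, 0.3] rpy [3.1416, 0.5411, 3.0153]
P [ 38.   0. 159.] world [ 0.689 -0.091  0.159] delta [5.84, 0.07, -0.71] dr [0.0, -11.9, 0.2] rpy [3.1416, 0.5934, 3.0153]
next
P [ 38.   0. 159.] world [ 0.689 -0.091  0.159] delta [5.84, 0.07, -0.71] dr [0.0, -11.9, 0.2] rpy [3.1416, 0.5934, 3.0153]
P [ 28.   0. 153.] world [ 0.678 -0.089  0.153] delta [1.26, -0.0, -0.05] dr [0.0, -3.0, -0.0] rpy [3.1416, 0.6458, 3.0153]
P [ 20.   0. 147.] world [ 0.67  -0.088  0.147] delta [2.22, -0.0, -0.02] dr [0.0, -6.0, -0.0] rpy [3.1416, 0.6981, 3.0153]
P [ 13.   0. 141.] world [ 0.663 -0.088  0.141] delta [3.17, -0.0, 0.09] dr [0.0, -9.0, -0.0] rpy [3.1416, 0.7505, 3.0153]
P [  6.   0. 134.] world [ 0.657 -0.087  0.134] delta [4.1, -0.0, 0.29] dr [0.0, -12.0, -0.0] rpy [3.1416, 0.8029, 3.0153]
P [  1.   0. 128.] world [ 0.652 -0.086  0.128] delta [4.81, -0.0, 0.5] dr [0.0, -14.0, -0.0] rpy [3.1416, 0.8378, 3.0153]
```

step_arm --increments '[{"delta_pos": [0.7,0,-0.2],"dr": [0,-1.9,0],"fingers": 1},{"delta_pos": [2.0,0,-0.5],"dr": [0,-3.9,0],"fingers": 1},{"delta_pos": [3.3,0,-0.7],"dr": [0,-5.9,0],"fingers": 1},{"delta_pos": [4.6,0,-0.8],"dr": [0,-8.9,0],"fingers": 1},{"delta_pos": [5.8,0,-0.7],"dr": [0,-11.9,0],"fingers": 1}]'

```text
time: 4.68
tool_pos: [0.689, -0.0914, 0.1583]
tool_rot: [-3.14, 0.593, 3.02]
contact_force: [2.2, 2.0, 0.6]
opening: 0.0002
grip_force: 1.3
```

Run:
```python
from h import *
from cell import robot
o=robot.observe(); print(o["qpos"].round(2),press(o["tool_pos"]), o["contact_force"])
for aa,t in ((.4,37),(.32,40),(.25,42),(.2,44),(.15,45)): goto(tip(aa,t),t)
```

```text
[-0.29  0.39  1.73  0.22  0.44 -1.91] [ 38.75613505  -0.60562469 158.27200754] [2.17003507 1.98037749 0.59808313]
P [ 28.   0. 153.] world [ 0.678 -0.089  0.153] delta [1.24, 0.07, -0.16] dr [0.1, -3.0, 0.2] rpy [3.1416, 0.6458, 3.0153]
P [ 20.   0. 147.] world [ 0.67  -0.088  0.147] delta [2.2, 0.07, -0.13] dr [0.1, -6.0, 0.2] rpy [3.1416, 0.6981, 3.0153]
P [ 13.   0. 141.] world [ 0.664 -0.088  0.141] delta [3.07, 0.07, -0.01] dr [0.1, -8.0, 0.2] rpy [3.1416, 0.733, 3.0153]
P [  9.   0. 137.] world [ 0.66  -0.087  0.137] delta [3.65, 0.08, 0.09] dr [0.1, -10.0, 0.2] rpy [3.1416, 0.7679, 3.0153]
P [  5.   0. 132.] world [ 0.655 -0.087  0.132] delta [4.29, 0.08, 0.27] dr [0.1, -11.0, 0.2] rpy [3.1416, 0.7854, 3.0153]
```

step_arm --increments '[{"delta_pos": [-0.6,0,-1.0],"dr": [0,0,0],"fingers": 1},{"delta_pos": [-1.0,0,-4],"dr": [0,0,0],"fingers": 1},{"delta_pos": [-1.0,0,-8],"dr": [0,7,0],"fingers": 1},{"delta_pos": [-1.0,0,-10],"dr": [0,16,0],"fingers": 1},{"delta_pos": [-1.0,0,-10],"dr": [0,26,0],"fingers": 1}]'

```text
time: 5.3
tool_pos: [0.642, -0.0864, 0.2518]
tool_rot: [-3.137, 0.137, 3.017]
contact_force: [0.6, -0.1, 0.7]
opening: 0.0004
grip_force: 0.0
```

Run:
```python
from h import *
from cell import robot
o=robot.observe(); print(o["qpos"].round(2),press(o["tool_pos"]), o["contact_force"])
b=np.array(lid((-130,0,70),.5)); print(b)
goto(b+[-4,0,20],0)
# lid angle from scene image check
```

```text
[-0.26  0.45  1.2   0.01  1.35 -1.71] [ -8.52725304  -1.51521264 251.82719756] [ 0.56976763 -0.07216528  0.71927647]
[ -0.52594534   0.         183.75609935]
P [ -5.   0. 204.] world [ 0.646 -0.085  0.204] delta [0.26, 0.17, 4.82] dr [-0.2, 7.8, 0.1] rpy [3.1416, 0.0, 3.0153]
```

step_arm --increments '[{"delta_pos": [0.1,0.2,1.2],"dr": [0,4,0],"fingers": 1},{"delta_pos": [0.2,0.2,2.5],"dr": [0,8,0],"fingers": 1},{"delta_pos": [0.3,0.2,4.0],"dr": [0,8,0],"fingers": 1},{"delta_pos": [0.3,0.2,5.0],"dr": [0,8,0],"fingers": 1},{"delta_pos": [0.3,0.2,5.6],"dr": [0,8,0],"fingers": 1}]'

```text
time: 5.92
tool_pos: [0.6467, -0.0842, 0.1904]
tool_rot: [-3.14, -0.002, 3.019]
contact_force: [-0.0, 0.5, 0.3]
opening: 0.0003
grip_force: 0.0
```

Run:
```python
from h import *
from cell import robot
o=robot.observe(); print(o["qpos"].round(2),press(o["tool_pos"]), o["contact_force"])
for a in (.4,.3,.2,.1,.0): goto(np.array(lid((-130,0,70),a))+[0,0,9],0)
```

```text
[-0.25  0.59  1.13 -0.    1.43 -1.69] [ -4.19825128   1.20565155 190.36065362] [-0.04150961  0.51581543  0.32565745]
P [-12.   0. 184.] world [ 0.638 -0.084  0.184] delta [0.83, -0.12, 0.63] dr [-0.1, -0.1, 0.2] rpy [3.1416, 0.0, 3.0153]
P [-24.   0. 174.] world [ 0.627 -0.083  0.174] delta [1.93, -0.11, 1.61] dr [-0.1, -0.1, 0.2] rpy [3.1416, 0.0, 3.0153]
P [-34.   0. 163.] world [ 0.617 -0.082  0.163] delta [2.92, -0.11, 2.7] dr [-0.1, -0.1, 0.2] rpy [3.1416, 0.0, 3.0153]
P [-42.   0. 152.] world [ 0.609 -0.081  0.152] delta [3.81, -0.1, 3.88] dr [-0.1, -0.1, 0.2] rpy [3.1416, 0.0, 3.0153]
P [-50.   0. 139.] world [ 0.601 -0.08   0.139] delta [4.57, -0.1, 5.15] dr [-0.1, -0.1, 0.2] rpy [3.1416, 0.0, 3.0153]
```

step_arm --increments '[{"delta_pos": [0.4,-0.1,0.4],"dr": [0,0,0],"fingers": 1},{"delta_pos": [0.8,-0.1,0.8],"dr": [0,0,0],"fingers": 1},{"delta_pos": [1.3,-0.1,1.3],"dr": [0,0,0],"fingers": 1},{"delta_pos": [1.9,-0.1,1.8],"dr": [0,0,0],"fingers": 1},{"delta_pos": [2.4,-0.1,2.3],"dr": [0,0,0],"fingers": 1}]'

```text
time: 6.55
tool_pos: [0.6226, -0.0822, 0.1673]
tool_rot: [-3.14, -0.002, 3.019]
contact_force: [0.1, -0.4, -0.3]
opening: 0.0005
grip_force: 0.0
```

Run:
```python
from h import *
from cell import robot
import cv2
o=robot.observe(); print(press(o["tool_pos"]), o["contact_force"])
im=viewer.read_camera("side")[90:330,200:480]; cv2.imwrite("pics/side3.png",cv2.resize(im[:,:,::-1],None,fx=2.5,fy=2.5))
```

```text
[-2.82709244e+01  1.65250871e-01  1.67263461e+02] [ 0.07219718 -0.40454983 -0.33233023]
```

View pics/side3.png

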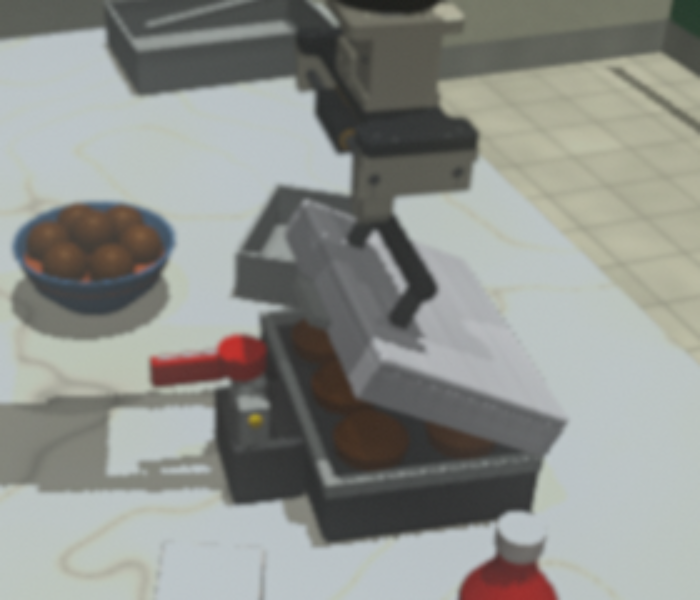

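Run:
```python
from h import *
from cell import robot
from scipy.optimize import least_squares
o=robot.observe()
k=np.array([(380,352),(357,397),(305,203),(433,290)])/2.5+[200,90]
q=[(-160,-110,36),(-160,-110,0),(-160,110,36),(-130,-65,70)]
f=lambda a:(proj("side",W([lid(i,a[0]) for i in q],v))-k).ravel()
r=least_squares(f,[.4]); print(r.x,r.fun.round(1)); a=r.x[0]
print("bar",lid((-130,0,70),a))
p=o["tool_pos"]
for dz in (0,.02,.034,.05): print(dz,((proj("side",p+[0,0,dz])-[200,90])*2.5).round(0))
```

```text
[0.47592286] [ 1.4  1.3 -0.3  0.   0.5 -3.1 -2.5  0.3]
bar [np.float64(-3.4820105461905584), 0, np.float64(181.78158282419278)]
0 [[364. 264.]]
0.02 [[365. 240.]]
0.034 [[366. 223.]]
0.05 [[368. 203.]]
```

The lid is at about 0.48 rad and the fingers came down just in front of the bar. I'll lift, shift over the bar and press down.

step_arm --increments '[{"delta_pos": [0,0,-2],"dr": [0,0,0],"fingers": 1},{"delta_pos": [0,0,-3.8],"dr": [0,0,0],"fingers": 1},{"delta_pos": [-1.3,0,-3.8],"dr": [0,0,0],"fingers": 1},{"delta_pos": [-2.4,0,-3.5],"dr": [0,0,0],"fingers": 1},{"delta_pos": [-2.4,0,-3],"dr": [0,0,0],"fingers": 1}]'

```text
time: 7.22
tool_pos: [0.6473, -0.0852, 0.1964]
tool_rot: [-3.14, -0.003, 3.019]
contact_force: [0.6, -1.1, -0.5]
opening: 0.0001
grip_force: 0.0
```

step_arm --increments '[{"delta_pos": [0,0,0.4],"dr": [0,0,0],"fingers": 1},{"delta_pos": [0,0,0.6],"dr": [0,0,0],"fingers": 1},{"delta_pos": [0.2,0,0.8],"dr": [0,0,0],"fingers": 1},{"delta_pos": [0.2,0,1.0],"dr": [0,0,0],"fingers": 1},{"delta_pos": [0.3,0,1.2],"dr": [0,0,0],"fingers": 1}]'

```text
time: 7.85
tool_pos: [0.644, -0.0849, 0.1855]
tool_rot: [-3.14, -0.002, 3.019]
contact_force: [-0.3, -0.2, -0.9]
opening: 0.0008
grip_force: 0.0
```

step_arm --increments '[{"delta_pos": [0,0,0.5],"dr": [0,0,0],"fingers": 1},{"delta_pos": [0,0,1.0],"dr": [0,0,0],"fingers": 1},{"delta_pos": [0,0,1.5],"dr": [0,0,0],"fingers": 1},{"delta_pos": [0,0,2.0],"dr": [0,0,0],"fingers": 1},{"delta_pos": [0,0,2.4],"dr": [0,0,0],"fingers": 1}]'

```text
time: 8.48
tool_pos: [0.6439, -0.0848, 0.161]
tool_rot: [-3.14, -0.002, 3.019]
contact_force: [-0.6, 0.8, 0.1]
opening: 0.0001
grip_force: 0.0
```

Run:
```python
from h import *
from cell import robot
o=robot.observe(); print(press(o["tool_pos"]), o["contact_force"])
```

```text
[ -6.83411394   0.22699618 161.01768763] [-0.60000983  0.75955111  0.09833039]
```

step_arm --increments '[{"delta_pos": [0,0,0.3],"dr": [0,0,0],"fingers": 1},{"delta_pos": [0,0,0.6],"dr": [0,0,0],"fingers": 1},{"delta_pos": [0,0,0.9],"dr": [0,0,0],"fingers": 1},{"delta_pos": [0.1,0,1.1],"dr": [0,0,0],"fingers": 1},{"delta_pos": [0.1,0,1.3],"dr": [0,0,0],"fingers": 1}]'

```text
time: 9.1
tool_pos: [0.6415, -0.0846, 0.1532]
tool_rot: [-3.139, -0.002, 3.02]
contact_force: [-18.0, 2.9, 30.8]
opening: -0.0
grip_force: 15.5
```

Run:
```python
from h import *
from cell import robot
import cv2
o=robot.observe(); print(press(o["tool_pos"]), o["contact_force"],robot.grip_depth)
im=viewer.read_camera("side")[90:330,200:480]; cv2.imwrite("pics/side4.png",cv2.resize(im[:,:,::-1],None,fx=2.5,fy=2.5))
```

```text
[-9.24660226e+00  1.43410643e-01  1.53152133e+02] [-17.99557951   2.89889367  30.78461707] -0.0188
```

step_arm --increments '[{"delta_pos": [0,0,-1],"dr": [0,0,0],"fingers": 1},{"delta_pos": [0,0,-2.2],"dr": [0,0,0],"fingers": 1},{"delta_pos": [-0.7,0,-2.2],"dr": [0,0,0],"fingers": 1},{"delta_pos": [-1.4,0,-2.2],"dr": [0,0,0],"fingers": 1},{"delta_pos": [-1.4,0,-1.8],"dr": [0,0,0],"fingers": 1}]'

```text
time: 9.78
tool_pos: [0.6574, -0.0865, 0.1655]
tool_rot: [-3.14, -0.003, 3.019]
contact_force: [-0.2, 0.2, -1.2]
opening: 0.0006
grip_force: 0.0
```

step_arm --increments '[{"delta_pos": [0,0,0.4],"dr": [0,0,0],"fingers": 1},{"delta_pos": [0,0,0.8],"dr": [0,0,0],"fingers": 1},{"delta_pos": [0.1,0,1.1],"dr": [0,0,0],"fingers": 1},{"delta_pos": [0.2,0,1.4],"dr": [0,0,0],"fingers": 1},{"delta_pos": [0.3,0,1.6],"dr": [0,0,0],"fingers": 1}]'

```text
time: 10.4
tool_pos: [0.6541, -0.0861, 0.1513]
tool_rot: [-3.14, -0.001, 3.019]
contact_force: [-0.5, -0.3, 5.4]
opening: 0.0003
grip_force: 2.3
```

step_arm --increments '[{"delta_pos": [0.5,0,0.3],"dr": [0,0,0],"fingers": 1},{"delta_pos": [1.1,0,0.7],"dr": [0,0,0],"fingers": 1},{"delta_pos": [1.6,0,1.1],"dr": [0,0,0],"fingers": 1},{"delta_pos": [2.1,0,1.6],"dr": [0,0,0],"fingers": 1},{"delta_pos": [2.6,0,2.1],"dr": [0,0,0],"fingers": 1}]'

```text
time: 11.02
tool_pos: [0.6274, -0.083, 0.1291]
tool_rot: [-3.14, -0.003, 3.019]
contact_force: [-1.1, -1.3, 2.3]
opening: 0.0006
grip_force: 1.4
```

Run:
```python
from h import *
from cell import robot
o=robot.observe(); print(press(o["tool_pos"]), o["contact_force"])
for a in (.4,.3,.25,.2,.1,0): print(a,np.round(lid((-130,0,79),a)))
```

```text
[-2.34582448e+01  2.31568839e-02  1.29115615e+02] [-1.12887632 -1.26888116  2.28524549]
0.4 [ -9.   0. 183.]
0.3 [-21.   0. 174.]
0.25 [-26.   0. 169.]
0.2 [-32.   0. 163.]
0.1 [-41.   0. 152.]
0 [-50.   0. 139.]
```

step_arm --increments '[{"delta_pos": [0.5,0,0.5],"dr": [0,0,0],"fingers": 1},{"delta_pos": [1.0,0,1.0],"dr": [0,0,0],"fingers": 1},{"delta_pos": [1.4,0,1.5],"dr": [0,0,0],"fingers": 1},{"delta_pos": [1.8,0,2.0],"dr": [0,0,0],"fingers": 1},{"delta_pos": [2.0,0,2.3],"dr": [0,0,0],"fingers": 1}]'

```text
time: 11.65
tool_pos: [0.6078, -0.0804, 0.1061]
tool_rot: [-3.14, -0.003, 3.019]
contact_force: [0.8, 0.0, 1.8]
opening: 0.0007
grip_force: 0.8
```

step_arm --increments '[{"delta_pos": [0.1,0,0.1],"dr": [0,0,0],"fingers": 1},{"delta_pos": [0.2,0,0.2],"dr": [0,0,0],"fingers": 1},{"delta_pos": [0.3,0,0.3],"dr": [0,0,0],"fingers": 1},{"delta_pos": [0.3,0,0.4],"dr": [0,0,0],"fingers": 1},{"delta_pos": [0.3,0,0.5],"dr": [0,0,0],"fingers": 1}]'

```text
time: 12.28
tool_pos: [0.606, -0.0803, 0.1037]
tool_rot: [-3.14, 0.001, 3.019]
contact_force: [-1.9, 0.9, 16.2]
opening: 0.0004
grip_force: 8.0
```

step_arm --increments '[{"delta_pos": [0,0,0.1],"dr": [0,0,0],"fingers": 1},{"delta_pos": [0,0,0.2],"dr": [0,0,0],"fingers": 1},{"delta_pos": [0,0,0.3],"dr": [0,0,0],"fingers": 1},{"delta_pos": [0,0,0.3],"dr": [0,0,0],"fingers": 1},{"delta_pos": [0,0,0.3],"dr": [0,0,0],"fingers": 1}]'

```text
time: 12.9
tool_pos: [0.6063, -0.0803, 0.1033]
tool_rot: [-3.139, 0.003, 3.02]
contact_force: [-7.0, 1.9, 26.1]
opening: 0.0004
grip_force: 13.5
```

Run:
```python
from h import *
from cell import robot
o=robot.observe(); print(press(o["tool_pos"]), o["contact_force"],o["qpos"].round(2))
g=goto((-100,0,160),0); g=goto((-168,-45,160),0,1,g); g=goto((-168,-45,43),0,1,g)
```

```text
[-4.47672751e+01 -4.78282731e-02  1.03323266e+02] [-7.04949693  1.92289789 26.05115477] [-0.26  0.57  1.4  -0.    1.16 -1.7 ]
P [-100    0  160] world [ 0.551 -0.073  0.16 ] delta [5.51, 0.02, -5.68] dr [-0.1, 0.2, 0.2] rpy [3.1416, 0.0, 3.0153]
P [-168  -45  160] world [ 0.478 -0.109  0.16 ] delta [6.8, -4.5, -0.0] dr [0.0, 0.0, -0.0] rpy [3.1416, 0.0, 3.0153]
P [-168  -45   43] world [ 0.478 -0.109  0.043] delta [-0.0, -0.0, 11.7] dr [0.0, 0.0, -0.0] rpy [3.1416, 0.0, 3.0153]
```

```bash
cat >> h.py <<'E'
def lat(th,z=32,r=48,gap=0):
    t=np.radians(th); u=np.array([-np.cos(t),np.sin(t)]); m=np.array([np.sin(t),np.cos(t)])
    c=np.array([-118,0])+r*u-(6+gap)*m-[9.5,19]; return np.r_[c,z]
E
python3 - <<'E'
from h import *
p=viewer.camera_params("side")
for px in ((283,397),(262,380),(303,395)):
    s=cv2.undistortPoints(np.array([[px]],float),p["K"],np.array([p["k1"],0,0,0.]))[0,0]; d=p["T"][:3,:3]@np.r_[s,1]; c=p["T"][:3,3]; print(c-d*c[2]/d[2])
g=goto(lat(0,160,gap=15),0); g=goto(lat(0,gap=15),0,1,g); g=goto(lat(0,gap=15),0,1,g)
for t in (0,10,20,30,40,48,56,64): goto(lat(t),0,1,g)
E
```

```text
[ 0.42509339 -0.34004855  0.        ]
[ 4.02959748e-01 -3.00566169e-01 -1.11022302e-16]
[ 4.54884440e-01 -3.45549678e-01  1.11022302e-16]
P [-176.  -40.  160.] world [ 0.472 -0.104  0.16 ] delta [13.07, -3.95, -5.7] dr [-0.1, 0.2, 0.2] rpy [3.1416, 0.0, 3.0153]
P [-176.  -40.   32.] world [ 0.472 -0.104  0.032] delta [-0.0, -0.0, 12.8] dr [0.0, 0.0, -0.0] rpy [3.1416, 0.0, 3.0153]
P [-176.  -40.   32.] world [ 0.472 -0.104  0.032] delta [0.0, 0.0, 0.0] dr [0.0, 0.0, -0.0] rpy [3.1416, 0.0, 3.0153]
P [-176.  -25.   32.] world [ 0.473 -0.089  0.032] delta [-0.0, 1.5, 0.0] dr [0.0, 0.0, -0.0] rpy [3.1416, 0.0, 3.0153]
P [-176.  -17.   32.] world [ 0.474 -0.08   0.032] delta [0.03, 2.34, 0.0] dr [0.0, 0.0, -0.0] rpy [3.1416, 0.0, 3.0153]
P [-175.   -8.   32.] world [ 0.476 -0.072  0.032] delta [-0.08, 3.18, 0.0] dr [0.0, 0.0, -0.0] rpy [3.1416, 0.0, 3.0153]
P [-172.   -0.   32.] world [ 0.48  -0.064  0.032] delta [-0.34, 3.98, 0.0] dr [0.0, 0.0, -0.0] rpy [3.1416, 0.0, 3.0153]
P [-168.    7.   32.] world [ 0.485 -0.058  0.032] delta [-0.74, 4.73, 0.0] dr [0.0, 0.0, -0.0] rpy [3.1416, 0.0, 3.0153]
P [-164.   13.   32.] world [ 0.489 -0.053  0.032] delta [-1.14, 5.27, 0.0] dr [0.0, 0.0, -0.0] rpy [3.1416, 0.0, 3.0153]
P [-159.   17.   32.] world [ 0.495 -0.049  0.032] delta [-1.62, 5.74, 0.0] dr [0.0, 0.0, -0.0] rpy [3.1416, 0.0, 3.0153]
P [-154.   22.   32.] world [ 0.501 -0.045  0.032] delta [-2.16, 6.15, 0.0] dr [0.0, 0.0, -0.0] rpy [3.1416, 0.0, 3.0153]
```

step_arm --increments '[{"delta_pos": [0,0,-1.5],"dr": [0,0,0],"fingers": 1},{"delta_pos": [1,0,-4],"dr": [0,0,0],"fingers": 1},{"delta_pos": [3,-1,-5.7],"dr": [0,0,0],"fingers": 1},{"delta_pos": [6,-2,-5.7],"dr": [0,0,0],"fingers": 1},{"delta_pos": [9,-3,-5.7],"dr": [0,0,0],"fingers": 1}]'

```text
time: 13.52
tool_pos: [0.5109, -0.0989, 0.1556]
tool_rot: [-3.14, -0.003, 3.019]
contact_force: [0.1, 0.7, -0.1]
opening: 0.0003
grip_force: 0.0
```

Run:
```python
from h import *
goto(lat(0,160,gap=15),0);goto(lat(0,gap=15),0)
```

```text
P [-176.  -40.  160.] world [ 0.472 -0.104  0.16 ] delta [3.85, -0.93, -0.42] dr [-0.1, -0.2, 0.2] rpy [3.1416, 0.0, 3.0153]
P [-176.  -40.   32.] world [ 0.472 -0.104  0.032] delta [3.81, -0.92, 12.38] dr [-0.1, -0.2, 0.2] rpy [3.1416, 0.0, 3.0153]
```

step_arm --increments '[{"delta_pos": [3.8,-1.2,0],"dr": [0,0,0],"fingers": 1},{"delta_pos": [3.8,-1.2,3],"dr": [0,0,0],"fingers": 1},{"delta_pos": [3.8,-1.2,7],"dr": [0,0,0],"fingers": 1},{"delta_pos": [3.8,-1.2,10],"dr": [0,0,0],"fingers": 1},{"delta_pos": [3.8,-1.2,12.4],"dr": [0,0,0],"fingers": 1}]'

```text
time: 14.15
tool_pos: [0.4719, -0.106, 0.0305]
tool_rot: [-3.141, -0.004, 3.019]
contact_force: [0.4, 0.8, 0.2]
opening: 0.0004
grip_force: 0.0
```

step_arm --increments '[{"delta_pos": [0,0.6,0],"dr": [0,0,0],"fingers": 1},{"delta_pos": [0,1.2,0],"dr": [0,0,0],"fingers": 1},{"delta_pos": [0,1.6,0],"dr": [0,0,0],"fingers": 1},{"delta_pos": [0,2.0,0],"dr": [0,0,0],"fingers": 1},{"delta_pos": [0,2.4,0],"dr": [0,0,0],"fingers": 1}]'

```text
time: 14.78
tool_pos: [0.476, -0.0837, 0.0328]
tool_rot: [-3.138, -0.001, 3.02]
contact_force: [-3.5, -9.3, 3.0]
opening: 0.0005
grip_force: 4.8
```

Run:
```python
from h import *
from cell import robot
o=robot.observe(); print(press(o["tool_pos"]), o["contact_force"],o["torque"])
for t in (10,20,30,40,48,56,64): goto(lat(t),0)
```

```text
[-173.56512509  -19.79098892   32.83965046] [-3.53094517 -9.26767969  2.98048329] [-1.08587571  0.5030566  -0.09789148]
P [-176.  -17.   32.] world [ 0.474 -0.08   0.032] delta [0.22, 0.32, 0.08] dr [-0.2, -0.0, 0.3] rpy [3.1416, 0.0, 3.0153]
P [-175.   -8.   32.] world [ 0.476 -0.072  0.032] delta [0.1, 1.16, 0.08] dr [-0.2, -0.0, 0.3] rpy [3.1416, 0.0, 3.0153]
P [-172.   -0.   32.] world [ 0.48  -0.064  0.032] delta [-0.16, 1.96, 0.08] dr [-0.2, -0.0, 0.3] rpy [3.1416, 0.0, 3.0153]
P [-168.    7.   32.] world [ 0.485 -0.058  0.032] delta [-0.56, 2.7, 0.07] dr [-0.2, -0.0, 0.3] rpy [3.1416, 0.0, 3.0153]
P [-164.   13.   32.] world [ 0.489 -0.053  0.032] delta [-0.96, 3.24, 0.07] dr [-0.2, -0.0, 0.3] rpy [3.1416, 0.0, 3.0153]
P [-159.   17.   32.] world [ 0.495 -0.049  0.032] delta [-1.44, 3.72, 0.07] dr [-0.2, -0.0, 0.3] rpy [3.1416, 0.0, 3.0153]
P [-154.   22.   32.] world [ 0.501 -0.045  0.032] delta [-1.98, 4.12, 0.07] dr [-0.2, -0.0, 0.3] rpy [3.1416, 0.0, 3.0153]
```

step_arm --increments '[{"delta_pos": [0.1,0.7,0],"dr": [0,0,0],"fingers": 1},{"delta_pos": [0.0,1.4,0],"dr": [0,0,0],"fingers": 1},{"delta_pos": [-0.2,2.1,0],"dr": [0,0,0],"fingers": 1},{"delta_pos": [-0.6,2.8,0],"dr": [0,0,0],"fingers": 1},{"delta_pos": [-1.0,3.3,0],"dr": [0,0,0],"fingers": 1}]'

```text
time: 15.4
tool_pos: [0.4901, -0.0503, 0.032]
tool_rot: [-3.141, -0.002, 3.019]
contact_force: [-0.4, -0.8, 0.1]
opening: 0.0006
grip_force: 0.0
```

Run:
```python
from h import *
from cell import robot
o=robot.observe(); print(press(o["tool_pos"]), o["contact_force"])
for t in (48,56,64,70): goto(lat(t),0)
```

```text
[-163.76352392   15.11786337   32.03640913] [-0.36487768 -0.75461389  0.05105398]
P [-164.   13.   32.] world [ 0.489 -0.053  0.032] delta [0.03, -0.25, 0.0] dr [-0.1, -0.1, 0.2] rpy [3.1416, 0.0, 3.0153]
P [-159.   17.   32.] world [ 0.495 -0.049  0.032] delta [-0.45, 0.23, 0.0] dr [-0.1, -0.1, 0.2] rpy [3.1416, 0.0, 3.0153]
P [-154.   22.   32.] world [ 0.501 -0.045  0.032] delta [-0.99, 0.64, 0.0] dr [-0.1, -0.1, 0.2] rpy [3.1416, 0.0, 3.0153]
P [-150.   24.   32.] world [ 0.505 -0.043  0.032] delta [-1.42, 0.89, 0.0] dr [-0.1, -0.1, 0.2] rpy [3.1416, 0.0, 3.0153]
```

Force has dropped to zero, so it probably clicked over. I'll push a little further to be sure, then retreat and look.

step_arm --increments '[{"delta_pos": [-0.3,0.2,0],"dr": [0,0,0],"fingers": 1},{"delta_pos": [-0.6,0.4,0],"dr": [0,0,0],"fingers": 1},{"delta_pos": [-0.9,0.6,0],"dr": [0,0,0],"fingers": 1},{"delta_pos": [-1.0,0.7,0],"dr": [0,0,0],"fingers": 1},{"delta_pos": [-1.0,0.7,0],"dr": [0,0,0],"fingers": 1}]'

```text
time: 16.02
tool_pos: [0.5005, -0.0452, 0.0317]
tool_rot: [-3.14, -0.002, 3.019]
contact_force: [-0.0, 1.1, 0.3]
opening: 0.0004
grip_force: 0.0
```

step_arm --increments '[{"delta_pos": [1,-2,0],"dr": [0,0,0],"fingers": 1},{"delta_pos": [3,-3,-2],"dr": [0,0,0],"fingers": 1},{"delta_pos": [4,-3,-7],"dr": [0,0,0],"fingers": 1},{"delta_pos": [4,-3,-13],"dr": [0,0,0],"fingers": 1},{"delta_pos": [4,-3,-18],"dr": [0,0,0],"fingers": 1}]'

```text
time: 16.65
tool_pos: [0.4573, -0.0701, 0.2143]
tool_rot: [-3.14, -0.001, 3.019]
contact_force: [1.0, 0.5, -0.6]
opening: 0.0006
grip_force: 0.0
```

Run:
```python
from h import *
from cell import robot
print(robot.observe()["contact_force"])
a=viewer.read_camera("side")[120:400,200:460]; b=viewer.read_camera("scene")[110:390,130:410]
print(proj("side",W([(-118,68,92),(-186,0,92)],v))-[200,120],proj("scene",W([(-118,68,92),(-186,0,92)],v))-[130,110])
cv2.imwrite("pics/end.png",cv2.resize(np.hstack([a,b])[:,:,::-1],(800,415),interpolation=cv2.INTER_CUBIC))
```

```text
[ 1.02376625  0.46355289 -0.55310085]
[[ 90.37939031  94.11771103]
 [ 60.58294276 117.9412199 ]] [[146.6943639   90.58507993]
 [150.03308593  58.33107039]]
```

View pics/end.png

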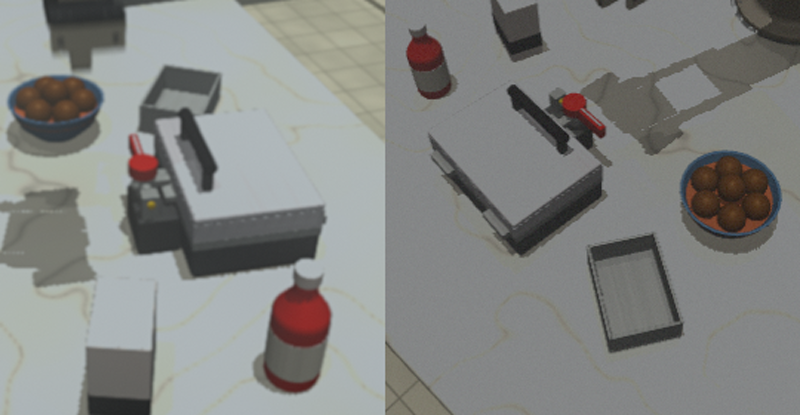

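The final picture shows the lid shut flush on the lower half. The lever tip is at (134,138) in the side half and (603,133) in the scene half, both where the locked position predicts. The bystanders are all standing and the robot is clear.

```bash
python3 -c "
from cell import robot
print(robot.hand_in())"
```

```text
the job is handed in; nothing more can be done
None
```

The falafel press is fully closed and its latch is clicked over and locked; the bowl, sauce bottle, carton and pan are still standing, the arm is clear of everything, and I handed the job in at about 17 s.

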